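# Set out bottles and the middle dish on their matching pads

## Robot

A 6-joint arm with a two-finger parallel gripper is mounted at the origin on a cart in front of the work surface, level with it; the furniture and walls round the work are solid. World frame = base frame: x ahead of the robot, y to its left, z up, the work surface at z = 0. Lengths are in m, angles in rad, forces in N, time in s.
With the tool pointing down it reaches from about 0.35 to 0.775 m from the base axis. Payload 7.3 kg.
Tool frame: the origin (TCP) lies at the very end of the fingers, on their centre line; the grasp point (between the pads) lies 19 mm behind it; z points along the fingers, y is the line along which they close (so a half turn about z gives the same grasp; the last joint's range is limited). The gripper opens to 92 mm and grips with 3 to 60 N. Pads are 19 mm wide; open, the fingers measure 130 mm over their backs; the gripper's body (75 mm by 190 mm) begins 47 mm behind the grasp point.
Start: joints at [1.008, 0.342, 1.524, -0, 1.275, -0.146], TCP at [0.213, 0.48, 0.227] pointing down, gripper open.
Joint ranges: [-2.53, 2.53], [-0.77, 2.02], [0.04, 2.7], [-1, 4.14], [0.28, 2.66], [-3.11, 3.11]. Speed limits (rad/s): [2.57, 2.57, 3.14, 3.14, 3.14, 3.14].

## Interface

Orientations are given as [roll, pitch, yaw] about the fixed x, y, z axes, in that order (R = Rz(yaw) Ry(pitch) Rx(roll)).
In Python, from cell import robot gives the robot as it stands.
- The arm moves only by the tool apply_moves, never from a script. Its argument "motion" is text: rows parted by semicolons, each of 7 numbers parted by spaces: the opening in per cent of the stroke, from 0 (shut) to 100 (fully open), then the shift along the tool's x, y, z in cm, then the turn, a rotation vector about the tool's x, y, z in rad. A call has 1 to 20 rows; each row shifts and turns the commanded pose from where the row before left it, along the tool's axes as they then stand; what a row does not reach is not made up. A row lasts 1/8 s, in which the tool goes at most 62.5 mm and 10.7 degrees, less where a joint would pass 70% of its speed; a pose out of reach is approached as far as the arm can. A call with a gripper value outside its range is refused whole. The fingers move at their own pace and stop on an object; "force" is the grip in N (left out, the last holds). Time passes only in rows, so rows that do not move let the fingers close. It gives the time, the measured TCP pose, the force, the opening and the grip force at its end, in the units of the state.
- robot.observe(): the state, without advancing time (a new reading comes with each control period).
- robot.read_camera(name): name is "side" or "top"; returns a dict with "img" (480x640x3 uint8, red, green, blue), "fovy" (degrees; the focal length in pixels is half the picture's height over the tangent of half this angle, whatever the lens; pixels are square), "cx", "cy" (the principal point, pixels), "R" (3x3) and "t" (3): a world point X has camera coordinates R X + t. Camera axes: x right, y down, z forward; pixel columns grow to the right and rows downward; lengths in m; the calibration is good to about 2 mm. A picture is of the moment at which its call begins. There is no depth.
- robot.hand_in(): hands the job in; it is judged then, once.
Trained networks look in a picture, given as the dict that the camera call returned (one of the last four; its "shot" number tells which), for a name from the list of things; names that differ only in an ending like _2 or _b are one class to them, and where a whole thing is asked for, a point or a joint stands for the part that bears it (a point fixed in the world has none). Each returns a list of dicts, best first, with "score" (0 to 1); they miss things now and then, are a little off and sometimes report something else, mostly with a low value. They report only what shows in the picture. A call takes as long as a camera call. They do not tell look-alikes from the thing itself.
- robot.search_frame(target, picture): "centre" ([x, y, z] in m, in world coordinates, good to about 4 mm: the middle of the surface that is visible of it).
- robot.trace(target, picture): "pixels" (480x640 bool, what is visible of it).
The state is a dict: "time": time; "qpos": joint angles; "qvel": joint speeds; "joint_efforts": joint torques, N m; "tool_pos": TCP position; "tool_rot": TCP orientation; "contact_force": force on the tool from outside, world axes, zero at the start; "torque": the same for the moment, N m; "opening": finger opening in m; "grip_force": force on a finger pad.
Only numpy, scipy, OpenCV 4.12 (cv2) and the standard library are available. Lean on these libraries where they do the work, as an engineer would, in place of code of your own. Each camera call takes 0.05 s, during which the arm holds its last target. There are 200 camera calls.

## Task

Set out the bench for the next run: stand the amber bottle on the amber pad and the small red-capped bottle on the red pad, and take the pink dish from the middle of the dish stack and lay it on the pink pad, each resting flat inside its pad's rim. Put the clear top dish back squarely on the cream bottom dish, which stays where it is. Keep bottles upright and dishes level all the time, and leave the beaker and the timer alone.

Things in the scene. Friction and masses are not known exactly. Their poses are not given: they have to be found in the camera images.
- amber_bottle: brown (amber) glass bottle with a black cap, 50 mm across and 89 mm high, about 0.14 kg, standing upright. Origin at the centre of its underside, z up. Grip round the body, which counts as 50 mm wide all the way up to 85 mm (the shoulder too), so open wider than 50 mm even at the cap
- red_bottle: small pale bottle with a red cap, 34 mm across and 62 mm high, about 50 g, standing upright. Origin at the centre of its underside, z up. Grip round the body, which counts as 34 mm wide up to 58 mm
- dish_pink: the pink dish: round 60 mm petri dish, 15 mm high, origin at the centre of its underside, z up; smooth solid sides, gripped across the rim; about 22 g. At the start it is the middle one of a stack of three dishes, shifted about 12 mm towards the robot so that its pink edge shows from above
- dish_top: the clear, colourless dish: round 60 mm petri dish, 15 mm high, origin at the centre of its underside, z up; smooth solid sides, gripped across the rim; about 22 g. At the start it lies on top of the stack of three, its underside 30 mm above the table
- dish_bottom: the cream dish: round 60 mm petri dish, 15 mm high, origin at the centre of its underside, z up; smooth solid sides, gripped across the rim; about 22 g. It stands loose on the table at the bottom of the stack of three and stays there. Apart from the listed things the table is bare from x = 0.42 to 0.60 m and y = -0.24 to 0.36 m, with room in it to lay a dish down for a moment
- pad_amber: fixed round amber (orange-brown) pad with a slightly paler floor, 76 mm across, for the amber bottle: a flat floor 68 mm across, 3 mm above the table, inside a raised rim 4 mm wide whose top is 5 mm above the table. Origin at the centre of its underside on the table, z up
- pad_red: fixed round red pad with a slightly paler floor, 60 mm across, for the small red-capped bottle: a flat floor 52 mm across, 3 mm above the table, inside a raised rim 4 mm wide whose top is 5 mm above the table. Origin at the centre of its underside on the table, z up
- pad_pink: fixed round pink pad with a slightly paler floor, 86 mm across, for the pink dish: a flat floor 78 mm across, 3 mm above the table, inside a raised rim 4 mm wide whose top is 5 mm above the table. Origin at the centre of its underside on the table, z up
- beaker: bystander: clear plastic beaker, 56 mm across and 69 mm high, standing loose on the table, origin at the centre of its underside; to be left alone
- timer: bystander: white bench timer lying on its back, 66 x 66 x 19 mm, loose, origin at the centre of its underside; to be left alone. Behind the work area stands a fixed drawer cabinet 0.25 m high, its handles at x = 0.70 m, for y below 0.03 m
Things that resemble listed ones, but are neither listed nor needed, are in the scene too. What is shaped like the red_bottle but turquoise is not meant.

How it is judged:
By the outcome, as a careful person would: the job done as asked, in the order asked, and still so for the second after the job is handed in, with the robot touching nothing.
It also fails if it takes over 138 s, if anything falls off the work surface, if the arm or the gripper's body presses on something with over 40 N, if the wrist force passes 120 N, or if a joint passes its speed limit or range.

## Working session

There is one attempt and no reset: what is moved stays moved. The work goes in short steps, Python scripts to look and compute and a tool call to move; the robot and the scene stay as the last step left them, time stands still between calls to the robot, and variables do not carry over. Pictures are saved under pics/ and viewed, at most 15 in all, crops included, and the job is handed in when it is done.

Besides the shell and the picture viewer there is one more tool, called after "Emit:" as name(argument=value, ...), one argument or row to a line, values as JSON. apply_moves: Moves the arm, as the interface text tells. Its arguments: {"type":"object","properties":{"motion":{"type":"string"},"force":{"type":"number"}},"required":["motion"]}

```bash
mkdir -p pics
cat > h.py <<'E'
from cell import robot
import numpy as np, cv2
def save(p,n): cv2.imwrite('pics/'+n+'.png',cv2.cvtColor(p['img'],cv2.COLOR_RGB2BGR))
def K(p):
    f=240/np.tan(np.radians(p['fovy'])/2); return f,p['cx'],p['cy']
def proj(p,X):
    f,cx,cy=K(p); c=np.array(p['R'])@np.array(X)+np.array(p['t']); return f*c[0]/c[2]+cx,f*c[1]/c[2]+cy
def ray(p,u,v):
    f,cx,cy=K(p); R=np.array(p['R']); d=R.T@np.array([(u-cx)/f,(v-cy)/f,1]); return -R.T@np.array(p['t']),d
def atz(p,u,v,z):
    o,d=ray(p,u,v); return o+d*(z-o[2])/d[2]
def tri(p,a,q,b):
    A=[];B=[]
    for pp,uv in((p,a),(q,b)):
        o,d=ray(pp,*uv); d=d/np.linalg.norm(d); M=np.eye(3)-np.outer(d,d); A.append(M);B.append(M@o)
    return np.linalg.lstsq(np.vstack(A),np.hstack(B),rcond=None)[0]
E
python3 - <<'E'
from h import *
np.set_printoptions(precision=3,suppress=True)
T=robot.read_camera('top');S=robot.read_camera('side');save(T,'t0');save(S,'s0')
for p in(T,S): print(p['fovy'],p['cx'],p['cy'],-np.array(p['R']).T@p['t'])
for n in "amber_bottle red_bottle dish_pink dish_top dish_bottom pad_amber pad_red pad_pink beaker timer".split():
  for k,p in(('T',T),('S',S)):
    print(n,k,[(np.round(d['centre'],3).tolist(),round(d['score'],2),np.round(proj(p,d['centre'])).tolist()) for d in robot.search_frame(n,p)[:3]])
print(robot.observe())
E
```

```text
53.90450470697951 318.4764059363136 233.71220607912448 [0.319 0.06  0.876]
47.82724987644047 316.21968759078 241.4398753820208 [ 0.04  -0.653  0.519]
amber_bottle T [([0.549, -0.081, 0.065], 0.59, [391.0, 192.0]), ([0.446, 0.195, 0.043], 0.54, [237.0, 253.0])]
amber_bottle S [([0.55, -0.109, 0.057], 0.8, [408.0, 269.0])]
red_bottle T [([0.458, 0.058, 0.054], 0.77, [314.0, 245.0]), ([0.429, -0.078, 0.046], 0.66, [390.0, 261.0])]
red_bottle S [([0.425, -0.096, 0.037], 0.92, [338.0, 299.0]), ([0.461, 0.045, 0.042], 0.64, [310.0, 250.0])]
dish_pink T [([0.416, 0.184, 0.03], 0.74, [244.0, 271.0])]
dish_pink S [([0.422, 0.17, 0.026], 0.61, [259.0, 234.0])]
dish_top T [([0.444, 0.193, 0.043], 0.56, [238.0, 255.0])]
dish_top S [([0.438, 0.186, 0.045], 0.89, [262.0, 220.0])]
dish_bottom T []
dish_bottom S [([0.443, 0.166, 0.007], 0.67, [270.0, 240.0])]
pad_amber T [([0.438, -0.22, 0.005], 0.63, [463.0, 257.0]), ([0.572, -0.224, 0.009], 0.44, [460.0, 188.0]), ([0.428, -0.076, 0.048], 0.3, [389.0, 261.0])]
pad_amber S [([0.438, -0.22, -0.002], 0.92, [394.0, 363.0])]
pad_red T [([0.563, 0.07, 0.
[... 230 characters left out ...]
.035], 0.65, [146.0, 254.0])]
beaker S [([0.436, 0.328, 0.046], 0.95, [231.0, 193.0]), ([0.441, 0.184, 0.044], 0.31, [264.0, 220.0])]
timer T [([0.565, 0.326, 0.016], 0.63, [170.0, 194.0]), ([0.441, -0.223, 0.004], 0.54, [464.0, 256.0])]
timer S []
{'time': 1.1, 'qpos': array([ 1.008,  0.342,  1.524, -0.   ,  1.275, -0.146]), 'qvel': array([ 0.001,  0.   , -0.001, -0.002,  0.001,  0.   ]), 'joint_efforts': array([  0.001, -43.115, -24.447,   0.072,   0.049,  -0.   ]), 'tool_pos': array([0.213, 0.48 , 0.227]), 'tool_rot': array([3.142, 0.   , 2.725]), 'contact_force': array([ 0.351,  0.086, -0.862]), 'torque': array([-0.047, -0.01 ,  0.062]), 'grip_force': 0.0, 'opening': 0.09160505795083555}
```

View pics/t0.png

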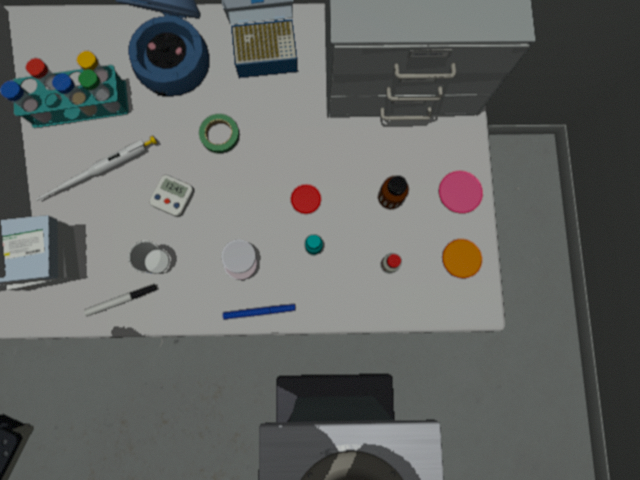

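View pics/s0.png

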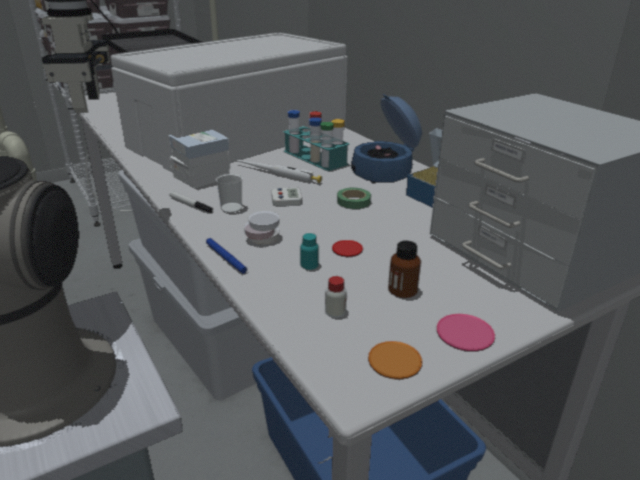

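Top view: the amber bottle is at (393,192) and the red-capped bottle at (392,262). The stack is at (240,260), with the red pad at (306,199), pink pad at (461,192) and amber pad at (462,258). Possible mix-ups:
- **Red bottle:** the turquoise bottle at (314,244), and the tube caps at (36,67).
- **Red pad:** no real double.
- **Pads:** amber (462,258) against pink (461,192).
- **Dish:** the green tape ring at (218,133), and the white disc in the beaker at (157,262).

I choose the red cap at (392,262).

Run:
```python
from h import *
np.set_printoptions(precision=4,suppress=True)
T=robot.read_camera('top');S=robot.read_camera('side')
print({k:(v if k not in('img',) else 0) for k,v in T.items()})
def near(p,n,xy):
    c=[d for d in robot.trace(n,p)]
    best=None
    for d in c:
        m=d['pixels']; ys,xs=np.nonzero(m); 
        if len(xs) and np.hypot(xs.mean()-xy[0],ys.mean()-xy[1])<25:
            if best is None: best=m
    return best
px={'amber_bottle':((393,192),(405,270)),'red_bottle':((392,262),(337,297)),'dish_pink':((244,271),(259,234)),'dish_top':((240,258),(264,222)),'dish_bottom':((240,260),(266,240)),
'pad_amber':((462,258),(395,359)),'pad_red':((306,199),(347,248)),'pad_pink':((461,192),(466,332)),'beaker':((155,260),(231,193)),'timer':((172,195),(287,196))}
for n,(a,b) in px.items():
    out=[]
    for p,xy in((T,a),(S,b)):
        m=near(p,n,xy)
        if m is None: out.append(None); continue
        ys,xs=np.nonzero(m); out.append((xs.mean(),ys.mean(),xs.min(),xs.max(),ys.min(),ys.max()))
    print(n,[None if o is None else np.round(o,1) for o in out], tri(T,out[0][:2],S,out[1][:2]) if None not in out else '', atz(T,*out[0][:2],.005) if out[0] else '',atz(S,*out[1][:2],.005)if out[1] else '')
def seg(p,lo,hi,box):
    x0,x1,y0,y1=box; hsv=cv2.cvtColor(p['img'],cv2.COLOR_RGB2HSV)[y0:y1,x0:x1]
    m=cv2.inRange(hsv,lo,hi); ys,xs=np.nonzero(m); return (xs.mean()+x0,ys.mean()+y0,len(xs))
r=((0,150,80),(12,255,255))
a=seg(T,*r,(375,410,245,280)); b=seg(S,*r,(320,352,270,295)); print('redcap',a,b,tri(T,a[:2],S,b[:2]))
k=((0,0,0),(180,255,35))
a=seg(T,*k,(375,415,170,205)); b=seg(S,*k,(392,420,238,262)); print('blkcap',a,b,tri(T,a[:2],S,b[:2]))
t=cv2.resize(T['img'][150:300,190:500],None,fx=2.5,fy=2.5,interpolation=cv2.INTER_CUBIC)
s=cv2.resize(S['img'][190:350,220:430],None,fx=2.5,fy=2.5,interpolation=cv2.INTER_CUBIC)
cv2.imwrite('pics/c1.png',t[...,::-1]);cv2.imwrite('pics/c2.png',s[...,::-1])
```

```text
{'img': 0, 'fovy': 53.90450470697951, 'cx': 318.4764059363136, 'cy': 233.71220607912448, 'R': array([[-0.0163, -0.9998,  0.0105],
       [-0.9816,  0.014 , -0.1902],
       [ 0.1901, -0.0134, -0.9817]]), 't': array([0.0561, 0.4786, 0.8001]), 'shot': 3}
amber_bottle [None, array([404.5, 270.5, 388. , 420. , 240. , 297. ])]   [ 0.5988 -0.0483  0.005 ]
red_bottle [array([390.7, 262.7, 380. , 401. , 253. , 273. ]), array([335.6, 296.9, 325. , 346. , 276. , 317. ])] [ 0.4285 -0.0818  0.0302] [ 0.4305 -0.0853  0.005 ] [ 0.45   -0.0527  0.005 ]
dish_pink [array([241.9, 272.7, 224. , 256. , 261. , 279. ]), array([257.5, 232.8, 244. , 275. , 223. , 239. ])] [0.4198 0.186  0.0206] [0.4159 0.1908 0.005 ] [0.4378 0.2102 0.005 ]
dish_top [array([238.6, 255.9, 222. , 255. , 239. , 272. ]), array([264. , 220.6, 249. , 279. , 211. , 231. ])] [0.4433 0.1918 0.0386] [0.4474 0.1975 0.005 ] [0.4726 0.2506 0.005 ]
dish_bottom [None, array([268.4, 238.7, 252. , 278. , 228. , 244. ])]   [0.4453 0.1775 0.005 ]
pad_amber [array([461.9, 257.8, 442. , 481. , 238. , 278. ]), array([394.8, 360. , 368. , 422. , 3
[... 458 characters left out ...]
05 ]
beaker [array([147.8, 257.4, 128. , 168. , 240. , 273. ]), array([229.8, 192. , 216. , 242. , 174. , 212. ])] [0.4431 0.3541 0.0365] [0.447  0.3654 0.005 ] [0.4702 0.4195 0.005 ]
timer [array([171.5, 195.4, 150. , 193. , 175. , 216. ]), array([286.6, 196.4, 272. , 302. , 188. , 205. ])] [0.5656 0.3251 0.0084] [0.5655 0.3266 0.005 ] [0.5704 0.3315 0.005 ]
redcap (np.float64(393.3030303030303), np.float64(260.6212121212121), 132) (np.float64(335.7808219178082), np.float64(280.5068493150685), 73) [ 0.4282 -0.0814  0.0606]
blkcap (np.float64(395.9260450160772), np.float64(187.17684887459808), 311) (np.float64(406.52669039145906), np.float64(250.4555160142349), 281) [ 0.5568 -0.0897  0.0786]
```

View pics/c1.png

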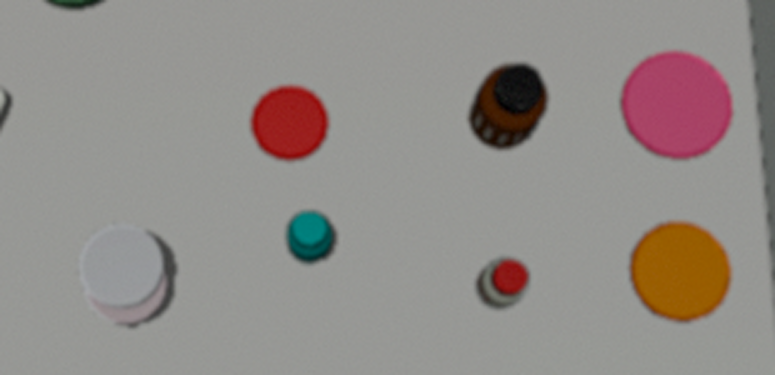

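View pics/c2.png

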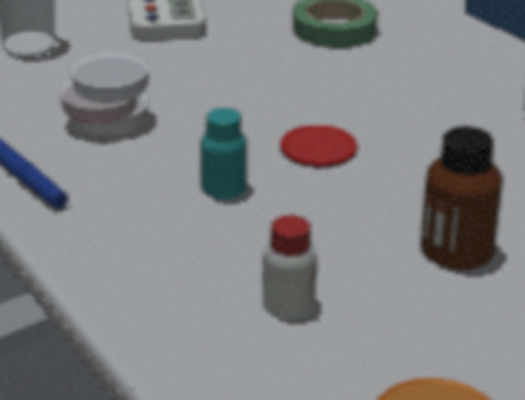

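Run:
```python
from h import *
np.set_printoptions(precision=4,suppress=True)
T=robot.read_camera('top');S=robot.read_camera('side')
print('cap top',atz(T,397.2,186,.089))
for n in 'amber_bottle','dish_top':
  for X in ([.550,-.09],[.555,-.09],[.56,-.09],[.555,-.1],) if n[0]=='a' else ([.443,.19],[.443,.187],[.443,.194]):
    z=(0,.089) if n[0]=='a' else (.03,.045)
    print(X,[np.round(proj(p,X+[zz]),1) for p in(T,S) for zz in z])
```

```text
cap top [ 0.5534 -0.0886  0.089 ]
[0.55, -0.09] [array([389.9, 201.1]), array([398.1, 187.9]), array([397.7, 292.6]), array([402.2, 246.5])]
[0.555, -0.09] [array([389.8, 198.6]), array([397.9, 185.1]), array([400. , 291.7]), array([404.6, 245.7])]
[0.56, -0.09] [array([389.7, 196.1]), array([397.8, 182.3]), array([402.3, 290.8]), array([407.1, 244.9])]
[0.555, -0.1] [array([395. , 198.5]), array([403.7, 185. ]), array([403.8, 294.7]), array([408.7, 248.4])]
[0.443, 0.19] [array([240.5, 256.2]), array([239.2, 255. ]), array([264. , 225.1]), array([263.6, 218.2])]
[0.443, 0.187] [array([242.2, 256.2]), array([240.9, 255. ]), array([264.7, 225.7]), array([264.3, 218.8])]
[0.443, 0.194] [array([238.3, 256.3]), array([237. , 255.1]), array([263. , 224.3]), array([262.7, 217.4])]
```

Emit:
apply_moves(
  motion="100 0 0 0 0 0 -0.139; 100 0 0 0 0 0 -0.139; 100 0 0 0 0 0 -0.138; 100 -2.1 -3.5 0 0 0 0; 100 -2.1 -3.5 0 0 0 0; 100 -2.1 -3.5 0 0 0 0; 100 -2.1 -3.5 0 0 0 0; 100 -2.1 -3.5 0 0 0 0; 100 -2.1 -3.5 0 0 0 0; 100 -2.1 -3.5 0 0 0 0; 100 -2.1 -3.5 0 0 0 0; 100 -2.1 -3.5 0 0 0 0; 100 -2.1 -3.5 0 0 0 0; 100 -2.1 -3.5 0 0 0 0; 100 -2.1 -3.5 0 0 0 0; 100 -2.1 -3.5 0 0 0 0; 100 -2.1 -3.5 0 0 0 0; 100 -2.1 -3.5 0 0 0 0; 100 -2.1 -3.5 0 0 0 0",
  force=20,
)

```text
time: 4.68
tool_pos: [0.5487, -0.0814, 0.2268]
tool_rot: [3.141, 0.0, 3.141]
contact_force: [-0.6, -1.2, -0.1]
opening: 0.0923
grip_force: 0.0
```

Emit:
apply_moves(
  motion="100 -0.7 -0.9 0 0 0 0; 100 0 0 3.2 0 0 0; 100 0 0 3.2 0 0 0; 100 0 0 3.2 0 0 0; 100 0 0 3.2 0 0 0; 100 0 0 3.2 0 0 0; 100 0 0 2.1 0 0 0; 100 0 0 1 0 0 0; 100 0 0 0 0 0 0; 40 0 0 0 0 0 0; 40 0 0 0 0 0 0; 40 0 0 0 0 0 0; 40 0 0 0 0 0 0; 40 0 0 0 0 0 0; 40 0 0 0 0 0 0; 40 0 0 0 0 0 0",
  force=20,
)

```text
time: 6.68
tool_pos: [0.5551, -0.0893, 0.0358]
tool_rot: [-3.142, 0.0, 3.141]
contact_force: [-1.0, -0.0, 1.5]
opening: 0.0494
grip_force: 20.0
```

Emit:
apply_moves(
  motion="40 0 0 -1 0 0 0; 40 0 0 -2 0 0 0; 40 0 0 -2 0 0 0; 40 0.85 -0.95 -1 0 0 0; 40 1.95 -2.2 0 0 0 0; 40 1.95 -2.2 0 0 0 0; 40 1.95 -2.2 0 0 0 0; 40 1.95 -2.2 0 0 0 0; 40 1.95 -2.2 0 0 0 0; 40 1.05 -1.15 0 0 0 0; 40 0 0 0 0 0 0; 40 0 0 2 0 0 0; 40 0 0 2 0 0 0; 40 0 0 1.2 0 0 0; 40 0 0 0 0 0 0",
)

```text
time: 8.55
tool_pos: [0.4384, -0.2194, 0.043]
tool_rot: [3.14, -0.001, 3.141]
contact_force: [0.4, -0.2, -0.9]
opening: 0.0497
grip_force: 20.0
```

Run:
```python
from h import *
S=robot.read_camera('side')
cv2.imwrite('pics/a1.png',cv2.resize(S['img'][240:400,290:500],None,fx=2.5,fy=2.5)[...,::-1])
```

```text
(no output)
```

View pics/a1.png

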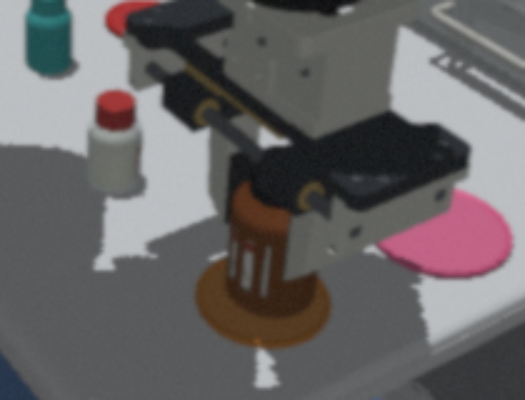

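Emit:
apply_moves(
  motion="40 0 0 0.2 0 0 0; 40 0 0 0.2 0 0 0; 40 0 0 0 0 0 0; 70 0 0 0 0 0 0; 100 0 0 0 0 0 0; 100 0 0 0 0 0 0; 100 0 0 -1 0 0 0; 100 0 0 -3 0 0 0; 100 0 0 -4 0 0 0; 100 0 0 -1 0 0 0; 100 0.2 2.8 0 0 0 0; 100 0.2 3.7 0 0 0 0; 100 0.3 3.7 0 0 0 0; 100 0.3 3.6 0 0 0 0; 100 0 0 0 0 0 0",
)

```text
time: 10.48
tool_pos: [0.4277, -0.0801, 0.1294]
tool_rot: [3.141, -0.001, -3.139]
contact_force: [0.2, 0.4, -0.1]
opening: 0.0916
grip_force: 0.0
```

Run:
```python
from h import *
S=robot.read_camera('side')
cv2.imwrite('pics/a2.png',cv2.resize(S['img'][240:400,290:500],None,fx=2.5,fy=2.5)[...,::-1])
```

```text
(no output)
```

View pics/a2.png

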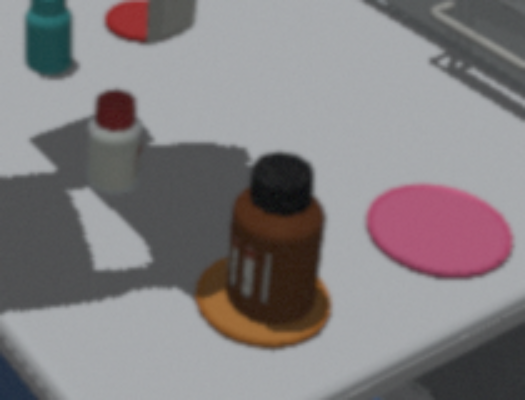

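The amber bottle stands upright on its pad at crop (273,300). I'll check its centring from the top view later.

Emit:
apply_moves(
  motion="100 0 -0.1 3 0 0 0; 100 0 0 3 0 0 0; 100 0 0 3 0 0 0; 100 0 0 1.7 0 0 0; 100 0 0 0 0 0 0; 20 0 0 0 0 0 0; 20 0 0 0 0 0 0; 20 0 0 0 0 0 0; 20 0 0 0 0 0 0; 20 0 0 0 0 0 0; 20 0 0 0 0 0 0; 20 0 0 0 0 0 0; 20 0 0 0 0 0 0",
  force=12,
)

```text
time: 12.15
tool_pos: [0.4286, -0.083, 0.0227]
tool_rot: [3.141, -0.0, 3.141]
contact_force: [0.9, 0.1, 1.4]
opening: 0.0339
grip_force: 12.0
```

Emit:
apply_moves(
  motion="20 0 0 -1 0 0 0; 20 0 0 -2 0 0 0; 20 0 0 -2.5 0 0 0; 20 0 0 -1.5 0 0 0; 20 -1 1.2 0 0 0 0; 20 -2.2 2.6 0 0 0 0; 20 -2.2 2.6 0 0 0 0; 20 -2.2 2.6 0 0 0 0; 20 -2.2 2.6 0 0 0 0; 20 -2.0 2.5 0 0 0 0; 20 -1 1.2 0 0 0 0; 20 0 0 0 0 0 0; 20 0 0 2.5 0 0 0; 20 0 0 2.5 0 0 0; 20 0 0 1.3 0 0 0; 20 0 0 0 0 0 0",
)

```text
time: 14.15
tool_pos: [0.5559, 0.0693, 0.0291]
tool_rot: [3.142, -0.002, 3.14]
contact_force: [1.2, -0.3, 0.2]
opening: 0.0336
grip_force: 12.0
```

Run:
```python
from h import *
S=robot.read_camera('side');T=robot.read_camera('top')
a=cv2.resize(S['img'][190:310,270:430],None,fx=2.5,fy=2.5);b=cv2.resize(T['img'][160:280,340:500],None,fx=2.5,fy=2.5)
cv2.imwrite('pics/a3.png',np.hstack([a,b])[...,::-1])
X=[.4385,-.2198]
print([np.round(proj(p,X+[z]),1) for p in(T,S) for z in (.005,.092)])
hsv=cv2.cvtColor(T['img'],cv2.COLOR_RGB2HSV)[225:285,435:490]
m=(hsv[...,2]<40); ys,xs=np.nonzero(m); print(xs.mean()+435,ys.mean()+225,len(xs))
```

```text
[array([462.4, 257.3]), array([478.4, 250.1]), array([394.5, 359. ]), array([399.7, 308.5])]
475.18892508143324 250.0456026058632 307
```

View pics/a3.png

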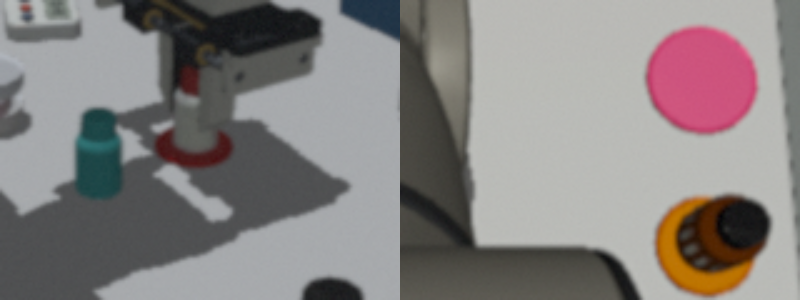

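The red bottle is over its pad, shown in the left half at (193,145). In the right half the amber cap is at (745,223), which matches a centred bottle.

Emit:
apply_moves(
  motion="20 0 0 0.2 0 0 0; 20 0 0 0.1 0 0 0; 20 0 0 0 0 0 0; 60 0 0 0 0 0 0; 100 0 0 0 0 0 0; 100 0 0 0 0 0 0; 100 0 0 0 0 0 0; 100 0 0 -2 0 0 0; 100 0 0 -4 0 0 0; 100 0 0 -4 0 0 0; 100 1.4 1.5 0 0 0 0; 100 2 2.2 0 0 0 0; 100 2 2.2 0 0 0 0; 100 2 2.2 0 0 0 0; 100 2 2.2 0 0 0 0; 100 2 1.7 0 0 0 0; 100 0 0 0 0 0 0",
)

```text
time: 16.38
tool_pos: [0.4405, 0.1908, 0.1259]
tool_rot: [-3.141, -0.002, -3.14]
contact_force: [1.1, -0.0, 0.6]
opening: 0.0916
grip_force: 0.0
```

Run:
```python
from h import *
S=robot.read_camera('side')
a=cv2.resize(S['img'][170:290,200:390],None,fx=4,fy=4)
cv2.imwrite('pics/a4.png',a[...,::-1])
```

```text
(no output)
```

View pics/a4.png

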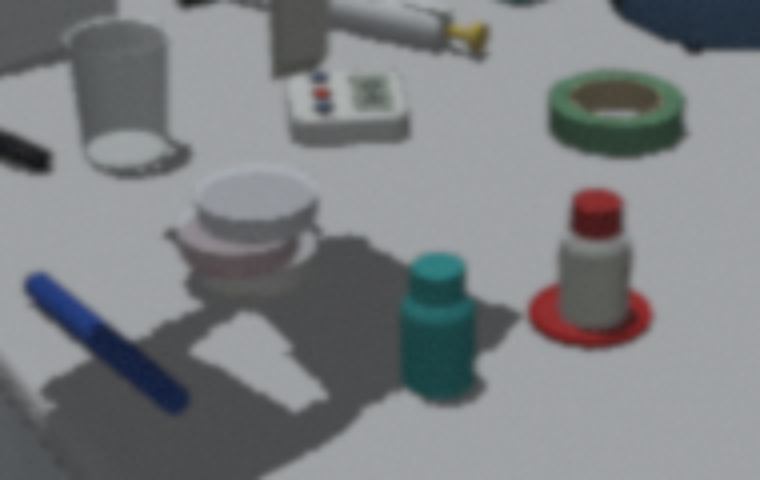

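The red bottle stands in its pad at (595,310). The stack is undisturbed at (250,235). Next I grasp the clear top dish.

Emit:
apply_moves(
  motion="100 -0.2 0 2.5 0 0 0; 100 0 0 2.5 0 0 0; 100 0 0 2.5 0 0 0; 100 0 0 1.7 0 0 0; 100 0 0 0 0 0 0; 50 0 0 0 0 0 0; 50 0 0 0 0 0 0; 50 0 0 0 0 0 0; 50 0 0 0 0 0 0; 50 0 0 0 0 0 0; 50 0 0 0 0 0 0",
  force=8,
)

```text
time: 17.8
tool_pos: [0.445, 0.1901, 0.0351]
tool_rot: [3.141, 0.001, 3.141]
contact_force: [-0.3, 0.1, 5.7]
opening: 0.058
grip_force: 8.0
```

Run:
```python
from h import *
for i in range(3):
  S=robot.read_camera('side'); o=robot.observe(); print(o['opening'],o['contact_force'],o['tool_pos'],o['tool_rot'],o['grip_force'])
a=cv2.resize(S['img'][180:260,210:330],None,fx=6,fy=6,interpolation=cv2.INTER_CUBIC)
cv2.imwrite('pics/a5.png',a[...,::-1])
```

```text
0.05818252457462634 [-0.78458513 -0.41200707  5.23670456] [0.44508575 0.19005599 0.0350831 ] [3.14125483e+00 8.06345526e-04 3.14081244e+00] 8.000213644991163
0.0578818142878516 [-1.44501103 -0.33652439  5.05324236] [0.44508139 0.19006269 0.03508489] [3.14124428e+00 8.30691610e-04 3.14080569e+00] 8.00034236657666
0.05793089331281145 [-0.43026236  1.63313325  5.97178843] [0.44508086 0.19005891 0.03508708] [3.14120036e+00 8.03616062e-04 3.14073101e+00] 8.000268525938736
```

View pics/a5.png

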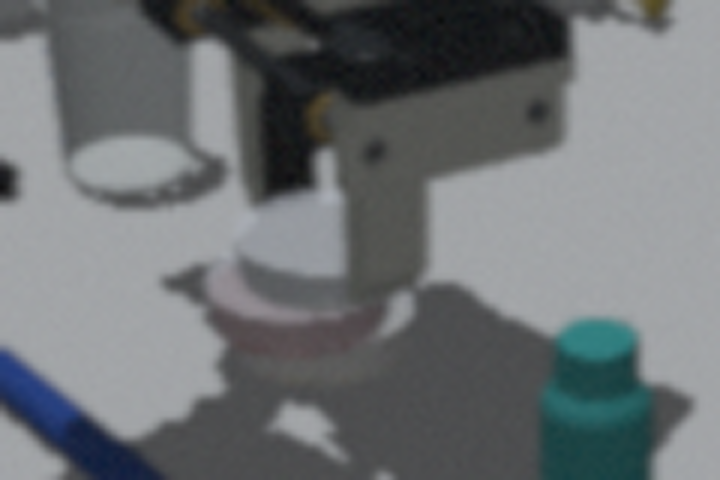

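The front finger grips the clear dish at crop (385,250). The pink dish below is unmoved at (290,310). I'll lift a little and check.

Emit:
apply_moves(
  motion="50 0 0 -0.2 0 0 0; 50 0 0 -0.4 0 0 0; 50 0 0 -0.6 0 0 0; 50 0 0 -0.6 0 0 0; 50 0 0 0 0 0 0",
)

```text
time: 18.58
tool_pos: [0.4452, 0.19, 0.0533]
tool_rot: [3.141, 0.001, 3.141]
contact_force: [-0.7, 0.6, 0.0]
opening: 0.0583
grip_force: 8.0
```

Run:
```python
from h import *
S=robot.read_camera('side')
a=cv2.resize(S['img'][180:260,210:330],None,fx=6,fy=6,interpolation=cv2.INTER_CUBIC)
cv2.imwrite('pics/a6.png',a[...,::-1])
```

```text
(no output)
```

View pics/a6.png

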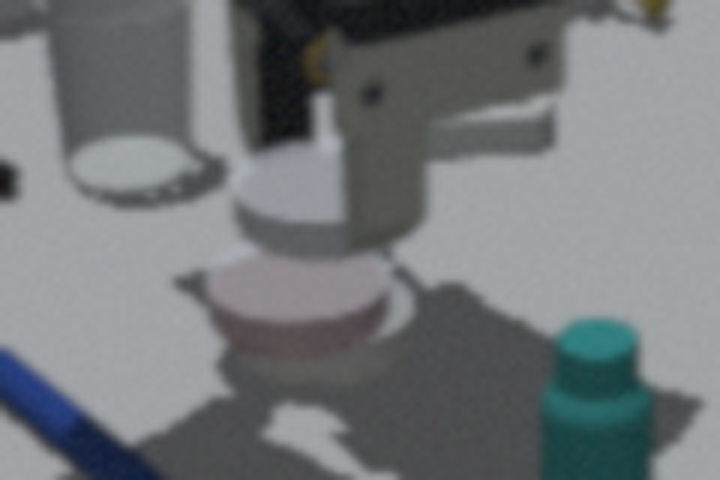

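The clear dish hangs level at (290,200), and the pink and cream dishes stayed in place. I'll lay it aside at (0.55, 0.19).

Emit:
apply_moves(
  motion="50 -0.8 0 -0.5 0 0 0; 50 -1.7 0 -0.5 0 0 0; 50 -2 0 0 0 0 0; 50 -2 0 0 0 0 0; 50 -2 0 0 0 0 0; 50 -1.5 0 0 0 0 0; 50 -0.5 0 0 0 0 0; 50 0 0 1.5 0 0 0; 50 0 0 2 0 0 0; 50 0 0 1.4 0 0 0; 50 0 0 0.6 0 0 0; 50 0 0 0.2 0 0 0; 50 0 0 0 0 0 0",
)

```text
time: 20.25
tool_pos: [0.55, 0.1899, 0.0061]
tool_rot: [3.141, 0.001, 3.141]
contact_force: [-0.5, -1.0, 0.1]
opening: 0.0581
grip_force: 8.0
```

Emit:
apply_moves(
  motion="50 0 0 0.1 0 0 0; 50 0 0 0 0 0 0; 62 0 0 0 0 0 0; 75 0 0 0 0 0 0; 100 0 0 0 0 0 0; 100 0 0 0 0 0 0; 100 0 0 0 0 0 0; 100 0 0 -1 0 0 0; 100 0 0 -3 0 0 0; 100 0 0 -4 0 0 0; 100 0 0 -2 0 0 0; 100 0 0 0 0 0 0",
)

```text
time: 21.75
tool_pos: [0.551, 0.1901, 0.107]
tool_rot: [3.141, 0.004, 3.141]
contact_force: [-0.2, -0.5, -0.5]
opening: 0.0914
grip_force: 0.0
```

```bash
cat >> h.py <<'E'
def ctr(p,n,guess,z):
    "centre of mask of the detection nearest to the projection of guess"
    g=np.array(proj(p,list(guess)+[z])); b=None
    for d in robot.trace(n,p):
        ys,xs=np.nonzero(d['pixels'])
        if len(xs) and np.hypot(xs.mean()-g[0],ys.mean()-g[1])<20: b=(xs.mean(),ys.mean(),xs.min(),xs.max(),ys.min(),ys.max(),d['score']); break
    return np.round(g,1),b if b is None else np.round(b,1), None if b is None else np.round(atz(p,b[0],b[1],z),4)
E
python3 - <<'E'
from h import *
S=robot.read_camera('side');T=robot.read_camera('top')
for n,X,z in(('dish_pink',(.43,.19),.0225),('dish_bottom',(.443,.19),.0075),('dish_top',(.55,.19),.0075)):
  for k,p in(('T',T),('S',S)): print(n,k,*ctr(p,n,X,z),[np.round(d['centre'],3) for d in robot.search_frame(n,p)])
a=cv2.resize(S['img'][180:260,210:330],None,fx=6,fy=6,interpolation=cv2.INTER_CUBIC)
b=cv2.resize(T['img'][175:295,190:350],None,fx=4,fy=4)
im=np.zeros((600,800,3),np.uint8); im[:320,:480]=a[::1,::1][:320,:480][...,::-1] 
cv2.imwrite('pics/a7.png',np.vstack([cv2.resize(S['img'][190:260,210:330],(640,373)),])[...,::-1]); cv2.imwrite('pics/a8.png',b[...,::-1])
E
```

```text
dish_pink T [241.  263.9] None None [array([ 0.437, -0.209,  0.07 ])]
dish_pink S [258.1 230.1] [259.6 228.9 244.  275.  219.  239.    0.8] [0.4348 0.1931 0.0225] [array([0.436, 0.181, 0.032])]
dish_bottom T [242.3 258. ] None None []
dish_bottom S [264.4 235.3] [267.3 238.6 252.  278.  229.  243.    0.5] [0.4416 0.175  0.0075] [array([0.443, 0.168, 0.008])]
dish_top T [243.2 202. ] None None []
dish_top S [311.2 222.3] [311.1 222.3 298.  324.  213.  231.    0.6] [0.5499 0.1902 0.0075] [array([0.545, 0.182, 0.016])]
```

View pics/a7.png

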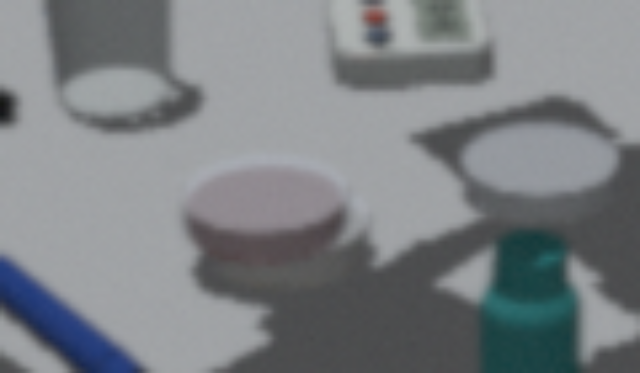

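The pink dish sits on the cream one at crop (266,205), and the clear dish lies flat at (540,165). Going for the pink dish at about (0.433, 0.191).

Emit:
apply_moves(
  motion="100 1.7 0.1 0 0 0 0; 100 2.5 0 0 0 0 0; 100 2.5 0 0 0 0 0; 100 2.5 0 0 0 0 0; 100 2.5 0 0 0 0 0; 100 0 0 0 0 0 0; 100 0 0 2.5 0 0 0; 100 0 0 2.5 0 0 0; 100 0 0 2.2 0 0 0; 100 0 0 1.3 0 0 0; 100 0 0 0 0 0 0; 70 0 0 0 0 0 0; 50 0 0 0 0 0 0; 50 0 0 0 0 0 0; 50 0 0 0 0 0 0; 50 0 0 0 0 0 0; 50 0 0 0 0 0 0",
  force=8,
)

```text
time: 24.58
tool_pos: [0.433, 0.191, 0.02]
tool_rot: [3.141, 0.001, 3.141]
contact_force: [-1.6, 0.6, 5.8]
opening: 0.0583
grip_force: 8.1
```

Emit:
apply_moves(
  motion="50 0 0 -0.2 0 0 0; 50 0 0 -0.4 0 0 0; 50 0 0 -0.6 0 0 0; 50 0 0 -0.6 0 0 0; 50 0 0 0 0 0 0",
)

```text
time: 25.2
tool_pos: [0.4332, 0.191, 0.0383]
tool_rot: [3.141, 0.001, 3.141]
contact_force: [-0.0, -0.5, -0.1]
opening: 0.0582
grip_force: 8.0
```

Run:
```python
from h import *
S=robot.read_camera('side')
for n,X,z in(('dish_pink',(.433,.191),.043),('dish_bottom',(.443,.19),.0075)): print(n,*ctr(S,n,X,z))
cv2.imwrite('pics/a9.png',cv2.resize(S['img'][180:260,210:330],None,fx=6,fy=6,interpolation=cv2.INTER_CUBIC)[...,::-1])
```

```text
dish_pink [258.8 220.1] None None
dish_bottom [264.4 235.3] [264.4 235.9 249.  279.  227.  244.    0.9] [0.4417 0.1876 0.0075]
```

View pics/a9.png

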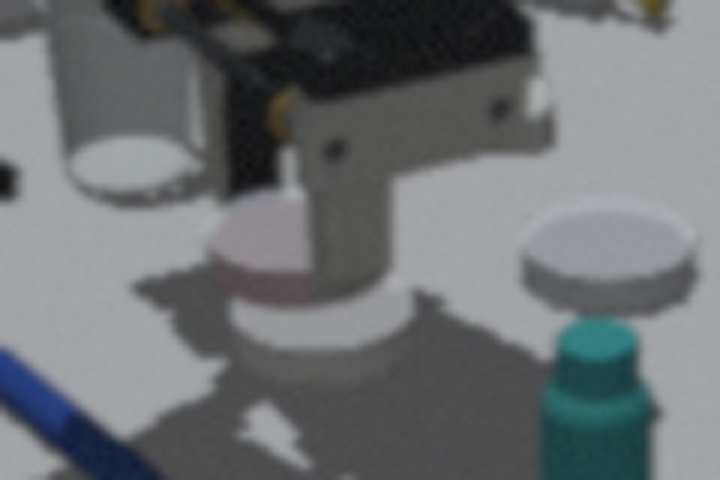

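The pink dish is held level at (265,250), and the cream dish is still in place at (320,330). Now carrying the pink dish to its pad.

Emit:
apply_moves(
  motion="50 0 0 -1.2 0 0 0; 50 0 0 -2.5 0 0 0; 50 0 0 -2.5 0 0 0; 50 0 0 -2 0 0 0; 50 -0.5 -1.5 0 0 0 0; 50 -0.9 -3 0 0 0 0; 50 -1.2 -3.5 0 0 0 0; 50 -1.2 -3.5 0 0 0 0; 50 -1.2 -3.5 0 0 0 0; 50 -1.2 -3.5 0 0 0 0; 50 -1.2 -3.5 0 0 0 0; 50 -1.2 -3.5 0 0 0 0; 50 -1.2 -3.5 0 0 0 0; 50 -1.2 -3.5 0 0 0 0; 50 -1.2 -3.5 0 0 0 0; 50 -0.8 -3 0 0 0 0; 50 -0.4 -2 0 0 0 0; 50 0 -0.8 0 0 0 0; 50 0 0 0 0 0 0",
)

```text
time: 27.72
tool_pos: [0.566, -0.2271, 0.1194]
tool_rot: [3.141, -0.001, 3.14]
contact_force: [0.7, -0.2, -0.1]
opening: 0.0584
grip_force: 8.0
```

Emit:
apply_moves(
  motion="50 0 0 2 0 0 0; 50 0 0 3 0 0 0; 50 0 0 3 0 0 0; 50 0 0 2 0 0 0; 50 0 0 0.8 0 0 0; 50 0 0 0.2 0 0 0; 50 0 0 0 0 0 0",
)

```text
time: 28.6
tool_pos: [0.5669, -0.2271, 0.0105]
tool_rot: [-3.141, 0.001, 3.141]
contact_force: [0.2, 0.4, -0.8]
opening: 0.0586
grip_force: 8.0
```

Run:
```python
from h import *
S=robot.read_camera('side')
for n,X,z in(('dish_pink',(.567,-.227),.014),('pad_pink',(.567,-.227),.005)): print(n,*ctr(S,n,X,z))
cv2.imwrite('pics/b1.png',cv2.resize(S['img'][280:380,400:520],None,fx=5,fy=5,interpolation=cv2.INTER_CUBIC)[...,::-1])
```

```text
dish_pink [465.9 326.8] [463.8 326.4 446.  480.  312.  343.    0.8] [ 0.5649 -0.2248  0.014 ]
pad_pink [465.  331.5] None None
```

View pics/b1.png

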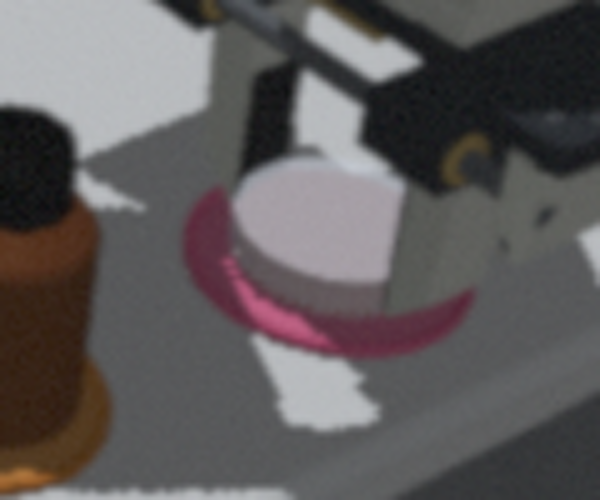

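The dish is centred over the pad: dish left edge at (232,225), pad left edge at (183,225). Lowering and releasing.

Emit:
apply_moves(
  motion="50 0 0 0.15 0 0 0; 50 0 0 0.1 0 0 0; 50 0 0 0.05 0 0 0; 50 0 0 0 0 0 0; 62 0 0 0 0 0 0; 75 0 0 0 0 0 0; 90 0 0 0 0 0 0; 90 0 0 0 0 0 0; 90 0 0 -1 0 0 0; 90 0 0 -3 0 0 0; 90 0 0 -4 0 0 0; 100 0 0 -3 0 0 0; 100 0.3 3 0 0 0 0; 100 0.3 4 0 0 0 0; 100 0.3 4 0 0 0 0; 100 0.3 4 0 0 0 0; 100 0.2 4 0 0 0 0; 100 0.1 4 0 0 0 0; 100 0.1 4 0 0 0 0; 100 0.1 4 0 0 0 0",
)

```text
time: 31.25
tool_pos: [0.5498, 0.0841, 0.1175]
tool_rot: [3.141, 0.001, 3.141]
contact_force: [0.0, 0.7, -1.0]
opening: 0.0914
grip_force: 0.0
```

Emit:
apply_moves(
  motion="100 0 4 0 0 0 0; 100 0 4 0 0 0 0; 100 0 2.7 0 0 0 0; 100 0 0 0 0 0 0",
)

```text
time: 31.75
tool_pos: [0.5497, 0.1916, 0.1173]
tool_rot: [3.141, 0.001, -3.14]
contact_force: [-0.6, 0.1, 0.1]
opening: 0.092
grip_force: 0.0
```

Run:
```python
from h import *
S=robot.read_camera('side');T=robot.read_camera('top')
for k,p in(('S',S),('T',T)):
 for n,X,z in(('dish_pink',(.567,-.227),.0105),('pad_pink',(.567,-.227),.005),('dish_top',(.55,.19),.0075),('dish_bottom',(.443,.19),.0075),('red_bottle',(.556,.07),.034),('amber_bottle',(.4385,-.22),.048)): print(k,n,*ctr(p,n,X,z))
print(robot.observe()['tool_pos'])
```

```text
S dish_pink [465.5 328.6] [466.5 328.5 446.  487.  313.  344.    0.8] [ 0.5684 -0.2275  0.0105]
S pad_pink [465.  331.5] [463.4 337.6 437.  494.  315.  351.    0.8] [ 0.5547 -0.236   0.005 ]
S dish_top [311.2 222.3] [310.8 222.  297.  325.  213.  231.    0.9] [0.5501 0.1915 0.0075]
S dish_bottom [264.4 235.3] None None
S red_bottle [347.2 234.4] [348.5 235.1 340.  357.  217.  252.    0.9] [0.5566 0.0665 0.034 ]
S amber_bottle [397.1 334.9] [400.1 336.6 381.  419.  301.  369.    0.6] [ 0.4397 -0.2251  0.048 ]
T dish_pink [462.  190.1] [463.1 191.  447.  479.  176.  206.    0.7] [ 0.5653 -0.2289  0.0105]
T pad_pink [461.2 190.9] [457.7 191.7 438.  482.  170.  212.    0.8] [ 0.5656 -0.2202  0.005 ]
T dish_top [243.2 202. ] None None
T dish_bottom [242.3 258. ] None None
T red_bottle [306.2 194.3] [307.1 195.1 298.  316.  184.  206.    0.6] [0.5545 0.0685 0.034 ]
T amber_bottle [470.  253.9] [468.8 252.7 450.  487.  237.  268.    0.7] [ 0.4408 -0.2181  0.048 ]
[0.54982358 0.18971398 0.11672245]
```

```bash
cat >> h.py <<'E'
def syn(p,x,y,z):
    t=np.linspace(0,2*np.pi,60); P=[proj(p,(x+.03*np.cos(a),y+.03*np.sin(a),zz)) for a in t for zz in(z,z+.015)]
    m=np.zeros((480,640),np.uint8); cv2.fillConvexPoly(m,cv2.convexHull(np.round(np.array(P)*16).astype(np.int32)),1,shift=4)
    return m
def fit(p,m,x,y,z):
    from scipy.optimize import minimize
    def c(v):
        s=cv2.GaussianBlur(syn(p,v[0],v[1],z).astype(float),(0,0),1); return np.sum((s-M)**2)
    M=cv2.GaussianBlur(m.astype(float),(0,0),1)
    r=minimize(c,[x,y],method='Nelder-Mead',options=dict(initial_simplex=[[x,y],[x+.006,y],[x,y+.006]],xatol=2e-4)); return r.x,r.fun
E
python3 - <<'E'
from h import *
for i in range(3):
  S=robot.read_camera('side')
  for n,x,y,z in(('dish_top',.55,.19,0),('dish_bottom',.443,.19,0),('dish_pink',.567,-.227,.003)):
    for d in robot.trace(n,S):
      ys,xs=np.nonzero(d['pixels']); g=proj(S,(x,y,.0075))
      if len(xs) and np.hypot(xs.mean()-g[0],ys.mean()-g[1])<12: print(n,round(d['score'],2),fit(S,d['pixels'],x,y,z))
E
```

```text
dish_top 0.71 (array([0.55022599, 0.19015706]), np.float64(15.844091142336735))
dish_bottom 0.56 (array([0.44584253, 0.19815662]), np.float64(17.89802924024149))
dish_pink 0.69 (array([ 0.56893749, -0.22542985]), np.float64(35.37038436980487))
dish_top 0.66 (array([0.55024536, 0.19197131]), np.float64(21.20660143625849))
dish_bottom 0.9 (array([0.44402727, 0.19789553]), np.float64(19.952827891278606))
dish_pink 0.79 (array([ 0.56886464, -0.22543931]), np.float64(15.744805590249122))
dish_top 0.63 (array([0.54943164, 0.19062988]), np.float64(15.765657192633839))
dish_pink 0.76 (array([ 0.57033894, -0.22550862]), np.float64(48.64548922151425))
dish_pink 0.21 (array([ 0.54629968, -0.22923543]), np.float64(953.8896154192746))
```

Emit:
apply_moves(
  motion="100 0 -3 0 0 0 0; 100 0 -4 0 0 0 0; 100 0 -4 0 0 0 0; 100 0 -4 0 0 0 0; 100 0 -4 0 0 0 0; 100 0 -4 0 0 0 0; 100 0 -4 0 0 0 0; 100 0 -3 0 0 0 0; 100 0 0 0 0 0 0",
)

```text
time: 34.17
tool_pos: [0.5496, -0.1121, 0.1167]
tool_rot: [-3.141, 0.0, 3.138]
contact_force: [0.2, 1.2, 0.0]
opening: 0.0918
grip_force: 0.0
```

Run:
```python
from h import *
for i in range(2):
 for k in('side','top'):
  S=robot.read_camera(k)
  for n,x,y,z in(('dish_top',.55,.19,0),('dish_bottom',.443,.19,0)):
    for d in robot.trace(n,S):
      ys,xs=np.nonzero(d['pixels']); g=proj(S,(x,y,.0075))
      if len(xs) and np.hypot(xs.mean()-g[0],ys.mean()-g[1])<15: print(k,n,round(d['score'],2),fit(S,d['pixels'],x,y,z),xs.min(),xs.max(),ys.min(),ys.max())
  if k=='side': a=cv2.resize(S['img'][190:260,220:340],None,fx=5,fy=5,interpolation=cv2.INTER_CUBIC)
b=cv2.resize(S['img'][180:290,200:280],None,fx=3.18,fy=3.18,interpolation=cv2.INTER_CUBIC)
b=cv2.resize(b,(200,350)) if 0 else cv2.resize(S['img'][180:290,200:262],(197,350),interpolation=cv2.INTER_CUBIC)
cv2.imwrite('pics/b2.png',np.hstack([a,b])[...,::-1])
```

```text
side dish_top 0.92 (array([0.55165024, 0.19063885]), np.float64(5.414073568850113)) 297 326 212 233
side dish_bottom 0.92 (array([0.44503687, 0.19708582]), np.float64(6.580442741860239)) 248 279 224 244
top dish_top 0.7 (array([0.54713959, 0.18988864]), np.float64(18.97228592869958)) 227 259 188 219
side dish_top 0.89 (array([0.55187985, 0.19079745]), np.float64(11.109855479884319)) 297 326 213 232
side dish_bottom 0.76 (array([0.44585855, 0.19709126]), np.float64(17.458865442658173)) 249 279 224 244
top dish_top 0.95 (array([0.5479912, 0.1889002]), np.float64(18.679906396853063)) 228 259 188 219
top dish_bottom 0.41 (array([0.4529613 , 0.18235425]), np.float64(845.9026393687336)) 243 245 244 245
```

View pics/b2.png

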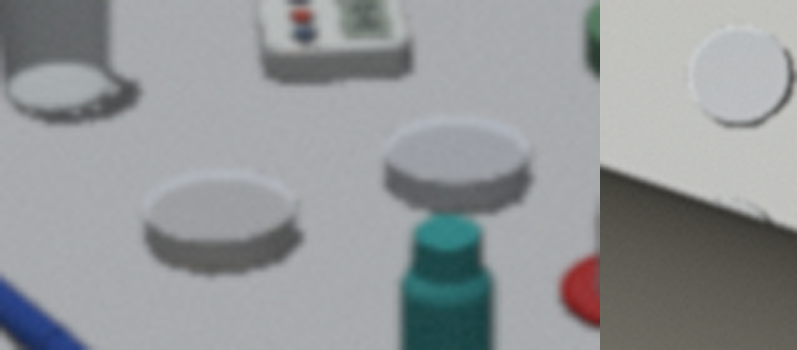

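The cream dish is at crop (222,222) and the clear one at (457,165). The forearm hides the cream dish in the top view, so I move the arm aside for one more numeric look.

Emit:
apply_moves(
  motion="100 1 -2 -1 0 0 0; 100 2 -3 -1 0 0 0; 100 2 -3 -1 0 0 0; 100 2 -3 0 0 0 0; 100 1 -1 0 0 0 0; 100 0 0 0 0 0 0",
)

```text
time: 35.52
tool_pos: [0.4691, -0.2303, 0.1467]
tool_rot: [3.141, -0.0, 3.139]
contact_force: [-0.0, 0.8, -1.0]
opening: 0.0919
grip_force: 0.0
```

Run:
```python
from h import *
for i in range(3):
  S=robot.read_camera('top')
  for n,x,y,z in(('dish_top',.55,.19,0),('dish_bottom',.443,.19,0)):
    for d in robot.trace(n,S):
      ys,xs=np.nonzero(d['pixels']); g=proj(S,(x,y,.0075))
      if len(xs)>50 and np.hypot(xs.mean()-g[0],ys.mean()-g[1])<15: print(n,round(d['score'],2),fit(S,d['pixels'],x,y,z),xs.min(),xs.max(),ys.min(),ys.max())
g=cv2.cvtColor(S['img'],cv2.COLOR_RGB2GRAY)
print(g[258,215:270:1]); print(g[235:285,241])
print(g[202,215:270:1])
```

```text
dish_top 0.65 (array([0.54618866, 0.18889254]), np.float64(20.021116169461575)) 228 259 188 221
dish_bottom 0.91 (array([0.44279858, 0.19532764]), np.float64(20.32864750058582)) 223 256 243 274
dish_top 0.9 (array([0.54616779, 0.18999695]), np.float64(43.50386022288612)) 228 258 189 220
dish_bottom 0.55 (array([0.44283494, 0.19673757]), np.float64(30.842812055462844)) 223 255 243 274
dish_top 0.9 (array([0.54757305, 0.18876523]), np.float64(6.044779506588014)) 228 259 187 220
dish_bottom 0.93 (array([0.44256787, 0.19525293]), np.float64(21.59409536417743)) 224 255 243 274
[173 173 174 175 175 173 174 180 185 181 174 173 173 172 174 172 173 171
 173 173 172 173 173 173 173 174 173 174 173 175 174 174 174 174 174 173
 175 174 174 164 131 121 158 177 175 175 174 174 175 176 174 174 175 175
 174]
[176 175 174 174 175 173 173 166 168 172 171 173 172 172 171 170 172 173
 172 172 173 174 171 173 173 175 174 175 172 173 174 174 175 174 175 175
 175 174 166 144 152 167 175 174 174 175 174 173 174 176]
[175 173 173 175 175 173 175 174 173 176 173 171 171 179 175 168 168 171
 170 169 169 169 169 169 169 169 169 170 170 171 169 170 169 170 170 170
 169 170 170 169 169 172 171 156 117  99 134 166 177 176 173 174 175 174
 174]
```

Relative to the clear dish, the cream one is at (-105, +6.5) mm in both views. Its right and lower mask edges in the side view match the start, so it hasn't moved. Fetching the clear dish.

Emit:
apply_moves(
  motion="100 -0.5 2 0 0 0 0; 100 -0.7 3.5 0 0 0 0; 100 -0.7 3.5 0 0 0 0; 100 -0.7 3.5 0 0 0 0; 100 -0.7 3.5 0 0 0 0; 100 -0.7 3.5 0 0 0 0; 100 -0.7 3.5 0 0 0 0; 100 -0.7 3.5 0 0 0 0; 100 -0.7 3.5 0 0 0 0; 100 -0.7 3.5 0 0 0 0; 100 -0.7 3.5 0 0 0 0; 100 -0.5 3 0 0 0 0; 100 0 2 0 0 0 0; 100 0 0 0 0 0 0; 100 0 0 3 0 0 0; 100 0 0 3 0 0 0; 100 0 0 3 0 0 0; 100 0 0 3 0 0 0; 100 0 0 1.5 0 0 0; 100 0 0 0.5 0 0 0",
)

```text
time: 38.48
tool_pos: [0.5497, 0.1891, 0.0063]
tool_rot: [-3.141, -0.001, 3.14]
contact_force: [0.0, -0.3, 0.2]
opening: 0.0921
grip_force: 0.0
```

Emit:
apply_moves(
  motion="100 0 0 0.1 0 0 0; 70 0 0 0 0 0 0; 50 0 0 0 0 0 0; 50 0 0 0 0 0 0; 50 0 0 0 0 0 0; 50 0 0 0 0 0 0; 50 0 0 0 0 0 0; 50 0 0 -0.4 0 0 0; 50 0 0 -1.2 0 0 0; 50 0 0 -2.4 0 0 0; 50 0.5 0 -0.5 0 0 0; 50 1.5 0.1 0 0 0 0; 50 2 0.1 0 0 0 0; 50 2 0.1 0 0 0 0; 50 2 0.1 0 0 0 0; 50 1.5 0.1 0 0 0 0; 50 1 0.15 0 0 0 0; 50 0 0 0 0 0 0",
)

```text
time: 40.72
tool_pos: [0.4444, 0.1966, 0.0508]
tool_rot: [3.142, 0.0, 3.141]
contact_force: [0.7, 0.5, -0.7]
opening: 0.0582
grip_force: 8.0
```

Run:
```python
from h import *
for i in range(2):
  S=robot.read_camera('side')
  for n,x,y,z in(('dish_top',.445,.1965,.0475-.0075),('dish_bottom',.443,.196,0)):
    for d in robot.trace(n,S):
      ys,xs=np.nonzero(d['pixels']); g=proj(S,(x,y,z+.0075))
      if len(xs)>50 and np.hypot(xs.mean()-g[0],ys.mean()-g[1])<25: print(n,round(d['score'],2),fit(S,d['pixels'],x,y,z),xs.min(),xs.max(),ys.min(),ys.max())
```

```text
dish_top 0.57 (array([0.44027032, 0.21274016]), np.float64(203.70214192025492)) 247 265 204 223
dish_bottom 0.96 (array([0.44614648, 0.19807422]), np.float64(24.512885773571202)) 249 279 224 244
dish_top 0.78 (array([0.44568703, 0.21069147]), np.float64(210.96508254482387)) 248 265 204 223
dish_bottom 0.69 (array([0.44400873, 0.1978923 ]), np.float64(28.368998157374122)) 249 278 224 244
```

Emit:
apply_moves(
  motion="50 0 0 1.5 0 0 0; 50 0 0 1 0 0 0; 50 0 0 0.3 0 0 0; 50 0 0 0.15 0 0 0; 50 0 0 0 0 0 0",
)

```text
time: 41.65
tool_pos: [0.4449, 0.1965, 0.0213]
tool_rot: [3.141, 0.0, 3.141]
contact_force: [0.5, 0.0, -0.3]
opening: 0.0582
grip_force: 8.0
```

Emit:
apply_moves(
  motion="50 0 0 0.05 0 0 0; 50 0 0 0 0 0 0; 62 0 0 0 0 0 0; 75 0 0 0 0 0 0; 100 0 0 0 0 0 0; 100 0 0 0 0 0 0; 100 0 0 0 0 0 0; 100 0 0 -1 0 0 0; 100 0 0 -3 0 0 0; 100 0 0 -4 0 0 0; 100 0 0 -4 0 0 0; 100 -1 -3 0 0 0 0; 100 -1 -4 0 0 0 0; 100 -1 -4 0 0 0 0; 100 -1 -4 0 0 0 0; 100 0 -4 0 0 0 0; 100 0 -4 0 0 0 0; 100 0 -4 0 0 0 0; 100 0 -4 0 0 0 0; 100 0 -4 0 0 0 0",
)

```text
time: 44.15
tool_pos: [0.4844, -0.155, 0.1415]
tool_rot: [-3.141, 0.001, 3.141]
contact_force: [-1.0, 0.2, 0.6]
opening: 0.0915
grip_force: 0.0
```

Emit:
apply_moves(
  motion="100 0 -4 0 0 0 0; 100 0 -3 0 0 0 0; 100 0 0 0 0 0 0; 100 0 0 0 0 0 0",
)

```text
time: 44.65
tool_pos: [0.4843, -0.2229, 0.1409]
tool_rot: [3.141, -0.0, 3.141]
contact_force: [-0.3, 1.0, -0.9]
opening: 0.0917
grip_force: 0.0
```

Run:
```python
from h import *
for i in range(2):
 for k in('side','top'):
  S=robot.read_camera(k)
  for n,x,y,z in(('dish_top',.444,.196,.015),('dish_bottom',.444,.196,0),('dish_pink',.567,-.227,.003)):
    for d in robot.trace(n,S):
      ys,xs=np.nonzero(d['pixels']); g=proj(S,(x,y,z+.0075))
      if len(xs)>50 and np.hypot(xs.mean()-g[0],ys.mean()-g[1])<25: print(k,n,round(d['score'],2),fit(S,d['pixels'],x,y,z),xs.min(),xs.max(),ys.min(),ys.max())
  if k=='side':
    g=S['img'][205:250,240:290]; save(dict(img=cv2.resize(g,None,fx=12,fy=12,interpolation=cv2.INTER_CUBIC)),'z')
```

```text
side dish_top 0.85 (array([0.44527039, 0.19875189]), np.float64(20.88729217286505)) 248 278 217 237
side dish_bottom 0.54 (array([0.44386006, 0.19329068]), np.float64(305.9708615466586)) 249 279 233 244
top dish_top 0.77 (array([0.44194061, 0.19487928]), np.float64(29.250192336999305)) 222 254 241 273
side dish_top 0.73 (array([0.44578623, 0.19980792]), np.float64(15.313779712436482)) 248 278 217 237
side dish_bottom 0.46 (array([0.44485071, 0.19525806]), np.float64(361.40207134347355)) 250 278 234 243
side dish_pink 0.92 (array([ 0.56918678, -0.22653209]), np.float64(39.098342726757565)) 446 487 313 344
top dish_top 0.76 (array([0.44287196, 0.19572806]), np.float64(9.907870481079367)) 221 254 241 273
```

View pics/z.png

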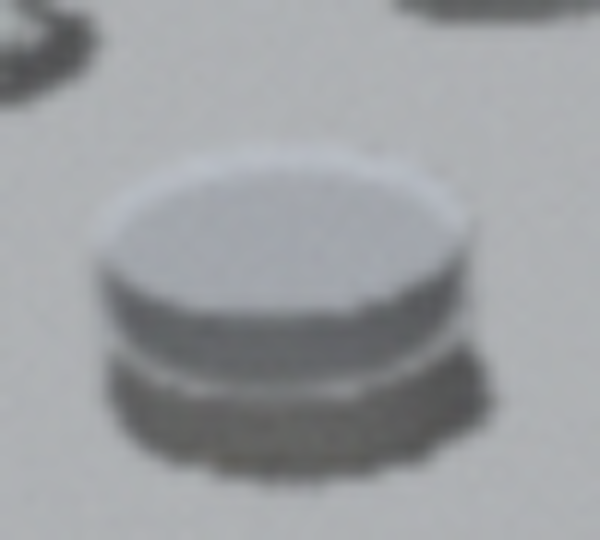

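The clear dish sits squarely on the cream one, shown at (285,310) with an even thin rim between them. Handing in.

```bash
python3 -c "
from cell import robot
print(robot.hand_in())"
```

```text
the job is handed in; nothing more can be done
None
```

The job is handed in, about 45 s into the 138 s allowed: both bottles and the pink dish stand inside their pads, and the clear dish is back on the cream dish to within about 2 mm. The cream dish, beaker and timer were not moved.

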